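# Slide the sharpening plate off the shelf and seat it in its base

### The arm

A 7-joint arm with a two-finger parallel gripper is mounted at the origin on the work surface. World frame = base frame: x ahead of the robot, y to its left, z up, the work surface at z = 0. Lengths are in m, angles in rad, forces in N, time in s.
With the tool pointing down it reaches from about 0.425 to 0.95 m from the base axis. Payload 16.7 kg.
Tool frame: the origin (TCP) lies midway between the tips of the shut fingers; the grasp point (between the pads) lies 19 mm behind it; z points along the fingers, y is the line along which they close (so a half turn about z gives the same grasp; the last joint's range is limited). The gripper opens to 94 mm and grips with 3 to 60 N. Pads are 16 mm wide; open, the fingers measure 119 mm over their backs; the gripper's body (75 mm by 177 mm) begins 78 mm behind the grasp point.
Start: joints at [-1.335, 0.426, 0.074, 1.606, -0.034, 1.111, -0.067], TCP at [0.253, 0.626, 0.205] pointing down, gripper open.
Joint ranges: [-2.85, 2.85], [-0.5, 2.14], [-1.23, 1.37], [0.21, 2.46], [-1.02, 4.16], [0.16, 2.05], [-2.73, 2.73]. Speed limits (rad/s): [1.89, 1.89, 2.39, 2.39, 3.01, 3.01, 3.01].

### API

Orientations are given as [roll, pitch, yaw] about the fixed x, y, z axes, in that order (R = Rz(yaw) Ry(pitch) Rx(roll)).
In Python, from rig import bot, grab_frame, camera_info gives the robot as it stands.
- The arm moves only by the shell command python3 -m handwheel 'ROWS' [OPENING] [FORCE]. ROWS is a JSON list of rows, 1 to 8 of them, each of 6 numbers: dx, dy, dz in m, then a rotation vector rx, ry, rz in rad; each row is the pose to reach, as a shift and turn from the pose commanded when the command began, along the tool's axes at that moment; what a row does not reach only later rows make up. A row lasts 1/8 s, in which the tool goes at most 0.0625 m and 0.188 rad, less where a joint would pass 70% of its speed; a pose out of reach is approached as far as the arm can. OPENING is the finger opening in m, set as the command begins (- or left out keeps the last). The fingers move at their own pace and stop on an object; FORCE is the grip in N (left out, the last holds). Time passes only in rows, so rows that do not move let the fingers close. It prints the time, the measured TCP pose, the force, the opening and the grip force at its end.
- bot.observe(): the state, without advancing time (a new reading comes with each control period).
- grab_frame(name): name is "side" or "top" or "wrist"; returns the picture (480x640x3 uint8, blue, green, red); there is no depth.
- camera_info(name): a dict with "fx", "fy", "cx", "cy" (pixels), "eye" and "attitude" of the camera in the world; the wrist camera has in their place "hand_eye" (4x4, takes a point from camera to tool coordinates, whose origin is the TCP and whose axes are the flange's). Camera axes: x right, y up, looking along -z (the intrinsics and any distortion apply to the point x, -y, -z); pixel columns grow to the right and rows downward; lengths in m; the calibration is good to about 2 mm. A picture is of the moment at which its call begins: read the wrist's pose just before it. camera_info takes no time and is no camera call.
- bot.sign_off(): hands the job in; it is judged then, once.
The state is a dict: "t": time; "qpos": joint angles; "qd": joint speeds; "joint_efforts": joint torques, N m; "ee_pos": TCP position; "eef_rot": TCP orientation; "force": force on the tool from outside, world axes, zero at the start; "moment": the same for the moment, N m; "opening": finger opening in m; "grip_force": force on a finger pad.
Only numpy, scipy, OpenCV 4.12 (cv2) and the standard library are available. Lean on these libraries where they do the work, as an engineer would, in place of code of your own. Each camera call takes 0.05 s, during which the arm holds its last target. There are 200 camera calls.

### The job

The thin diamond sharpening plate lies at the back of the springy blue plastic shelf, too thin to pick up there. Touch it gently with the closed fingertips and, pressing lightly, slide it out until the end nearest you clearly overhangs the shelf's front edge while it still lies flat on the shelf; then pinch the overhanging end by its two long edges, lift the plate clear, lay it gently in the recess of the black plastic base so that it lies fully home and flat, and let go. Never press hard on the plate, do not let it drop to the bench, and leave the glue bottle, the tape roll and the tin where they stand.

Things in the scene. Friction and masses are not known exactly. Their poses are not given: they have to be found in the camera images.
- plate: Loose diamond sharpening plate: flat steel bar 150 x 50 x 3 mm (its x, y, z), 0.15 to 0.24 kg, centre of mass in the middle. Bright steel, dark grey dotted field on top, bare strip at its -x end. Origin: centre of its underside, x along the length, z up. Starts flat on the shelf, length along the shelf's x within 2 degrees, +x end 1 to 5 mm from the rear upright. Fits the base either way round.
- plate_end (a point): Middle of the plate's -x end face (the end nearest the robot), 75 mm from the plate's origin, half-way up its 3 mm thickness; at the start about 20 mm behind the shelf's front edge. Axes as plate. Fingers beside the shelf's edge need some 45 to 60 mm of overhang to pinch well.
- shelf: Low bench shelf bent from 3 mm blue plastic sheet, screwed to the bench: foot, rear upright, and a flat top 320 mm wide (y) whose surface is 80 mm above the bench and which reaches 172 mm forward from the upright. The upright stands up 20 mm above the top behind the plate. Origin: on the bench under the middle of the front edge; +x points to its rear, away from the robot, z up.
- shelf_edge (a point): Middle of the top's free front edge, on its upper face; axes as shelf (x rearward, z up). Free space before it. The top is springy, sags some mm under a fingertip, most near this edge, and is strained by over 15 N from the plate (its weight, 2 N, included). Steel slides on it (friction 0.35): 8 to 10 N of fingertip force drags the plate, less slips. The plate tips off if over half overhangs.
- base: Fixed black plastic base of the plate, 180 x 84 x 19 mm (x, y, z), recess 153 x 53 x 3 mm deep. Origin: centre of its underside, x along its length, z up. Finger cut-outs in both long sides, 20 to 68 mm from the centre towards either end: there it is 40 mm wide (the plate stands out 5 mm each side) above a 3 mm foot flange, leaving 13 mm below the seated plate for fingertips.
- base_seat (a point): Centre of the recess floor (orange pad), 16 mm above the bench; axes as base. The seated plate's origin lies here, its top flush with the rim, with 1.5 mm play all round; the upper 1.5 mm of the lips is bevelled outwards at 45 degrees.
- glue: bystander: white glue bottle with red cap, 44 mm diameter, 105 mm tall, standing on the shelf near its +y end. Origin: centre of its underside
- tape: bystander: roll of pale masking tape, 68 mm diameter, 36 mm high, lying on the shelf near its -y end. Origin: centre of its underside
- tin: bystander: steel tin with green label, 60 mm diameter, 70 mm tall, standing on the bench beyond the +x end of the base. Origin: centre of its underside
Mind the look-alikes: they are no part of the job. What is shaped like the base but red or yellow is not meant. Of the things shaped like the plate, the steel one is meant.

How it is judged:
On the way, in this order (a step that is already met when the one before it is completed fails the run):
1. the plate overhangs the shelf's front edge by at least 40 mm, lying flat on the shelf (x of plate_end in the frame of shelf_edge below -0.04 m and angle between plate's own z axis and vertical below 0.12 rad and z of plate in the frame of shelf_edge below 0.006 m and contact force between plate and shelf above 0.3 N), for 0.2 s.
2. the plate is pinched and lifted clear of the shelf, about level (z of plate in the frame of shelf_edge above 0.025 m and angle between plate's own z axis and vertical below 0.4 rad and contact force between the fingers and plate above 1 N and contact force between plate and shelf below 0.05 N), for 0.2 s.
At the end, for the whole second after the job is handed in: the plate lies in the base's recess: centred within 4 mm, resting within 1.5 mm of the recess floor, flat within 1.4 degrees, lengthwise within 3.4 degrees, at rest and released (horizontal distance between plate and base_seat below 0.004 m and z of plate in the frame of base_seat below 0.0015 m and angle between plate's own z axis and vertical below 0.025 rad and angle between the x axis of plate and the x axis of base, either way round below 0.06 rad and contact force between plate and base above 0.3 N and contact force between the fingers and plate below 0.05 N and linear speed of plate below 0.01 m/s); the robot touches nothing.
It fails at once if the plate is pressed on the shelf with more than 15 N (contact force between plate and shelf above 15 N).
It fails at once if the plate is pressed on its base with more than 25 N (contact force between plate and base above 25 N).
It fails at once if the plate drops off the shelf or the base towards the bench (height (world z) of any of plate, plate_end below 0.01 m).
It fails at once if the plate is stood on end or turned over (angle between plate's own z axis and vertical above 0.7 rad).
It fails at once if the glue bottle, the tape roll or the tin is shifted by more than 15 mm (distance of any of glue, tape, tin from where it was at the start of the episode above 0.015 m).
It also fails if it takes over 67 s, if anything falls off the work surface, if the arm or the gripper's body presses on something with over 40 N, if the wrist force passes 120 N, or if a joint passes its speed limit or range.

## Working session

There is one attempt and no reset: what is moved stays moved. The work goes in short steps, Python scripts to look and compute and a shell command to move; the robot and the scene stay as the last step left them, time stands still between calls to the robot, and variables do not carry over. Pictures are saved under pics/ and viewed, at most 12 in all, crops included, and the job is handed in when it is done.

```bash
ls; mkdir -p pics
python3 - <<'E'
from rig import bot, grab_frame, camera_info
import cv2,numpy as np
for n in("top","side"):
    f=grab_frame(n);cv2.imwrite(f"pics/{n}0.png",f);print(n,camera_info(n))
print(camera_info("wrist"))
s=bot.observe();print(s['t'],s['ee_pos'],s['eef_rot'],s['force'],s['opening'])
E
```

```text
pics
top {'fx': 520.0450985082489, 'fy': 520.0450985082489, 'cx': 319.0251473764038, 'cy': 241.62241960615523, 'eye': array([0.41934339, 0.04859479, 1.28178926]), 'attitude': array([ 0.1252574 , -0.00691003, -1.57094151])}
side {'fx': 542.3875039697095, 'fy': 542.3875039697095, 'cx': 320.0963618654254, 'cy': 234.69535616067046, 'eye': array([ 0.03101365, -0.707886  ,  0.85246968]), 'attitude': array([ 0.87346224,  0.0191602 , -0.61293775])}
{'fx': 381.4187550421923, 'fy': 381.4187550421923, 'cx': 322.9027463880517, 'cy': 239.39765275603008, 'hand_eye': array([[ 8.09963192e-04,  9.66509472e-01,  2.56629663e-01,
         7.41215044e-02],
       [ 9.99999625e-01, -7.04228104e-04, -5.03915852e-04,
         5.84040720e-04],
       [-3.06313623e-04,  2.56629975e-01, -9.66509680e-01,
        -1.79931856e-01],
       [ 0.00000000e+00,  0.00000000e+00,  0.00000000e+00,
         1.00000000e+00]])}
0.1 [0.25321987 0.62526359 0.20486833] [-3.14043321e+00  6.52100949e-05  2.75683200e+00] [ 0.25122656 -0.40678692  0.21218483] 0.09394484058170896
```

View pics/top0.png

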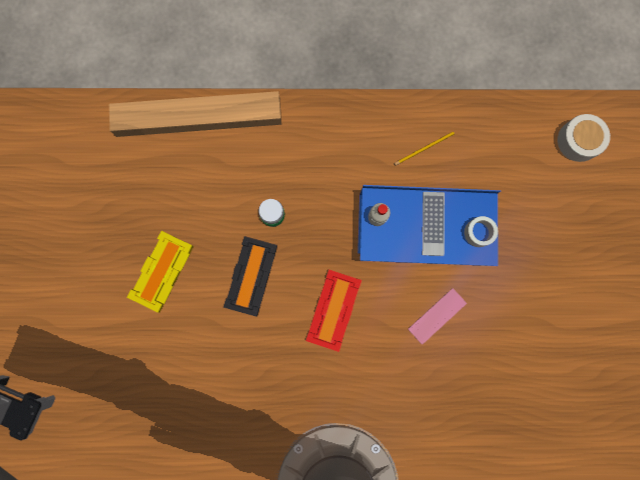

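View pics/side0.png

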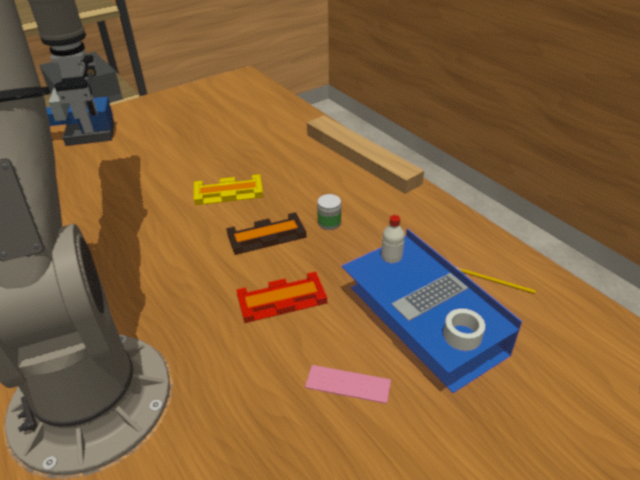

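Top view: the steel plate is at (433,223) on the blue shelf, with the pink plate at (438,316) as its look-alike. The bases are black (251,276), red (333,310) and yellow (160,271). I take the steel plate, because it is bright steel with a dotted field and a bare strip, and the black base, because its colour matches. Next I measure both and confirm them in a crop.

```bash
cat > h.py <<'E'
import cv2,numpy as np
from scipy.spatial.transform import Rotation as Ro
from rig import bot, grab_frame, camera_info
def cam(n,s=None):
    c=camera_info(n)
    if n=="wrist":
        H=np.array(c['hand_eye']);R=Ro.from_euler('xyz',s['eef_rot']).as_matrix()
        return c,R@H[:3,:3],R@H[:3,3]+s['ee_pos']
    return c,Ro.from_euler('xyz',c['attitude']).as_matrix(),np.array(c['eye'])
def ray(C,p):
    c,R,e=C;p=np.atleast_2d(p)
    d=np.c_[(p[:,0]-c['cx'])/c['fx'],-(p[:,1]-c['cy'])/c['fy'],-np.ones(len(p))]@R.T
    return e,d/np.linalg.norm(d,axis=1)[:,None]
def onz(C,p,z):
    e,d=ray(C,p);return e+d*((z-e[2])/d[:,2])[:,None]
def tri(A,p,B,q):
    e,d=ray(A,p);f,g=ray(B,q);out=[]
    for a,b in zip(d,g):
        t=np.linalg.lstsq(np.c_[a,-b],f-e,rcond=None)[0];P=e+a*t[0];Q=f+b*t[1]
        out.append(np.r_[(P+Q)/2,np.linalg.norm(P-Q)])
    return np.array(out)
def blobs(m,amin):
    m=cv2.morphologyEx(m.astype(np.uint8)*255,cv2.MORPH_CLOSE,np.ones((3,3)))
    return [c for c in cv2.findContours(m,cv2.RETR_EXTERNAL,cv2.CHAIN_APPROX_NONE)[0] if cv2.contourArea(c)>amin]
def quad(c): # corners
    h=cv2.convexHull(c)
    return cv2.approxPolyN(h,4,ensure_convex=True).reshape(-1,2).astype(float)
E
python3 - <<'E'
from h import *
np.set_printoptions(precision=4,suppress=True)
for n in("top","side"):
    f=cv2.imread(f"pics/{n}0.png");h=cv2.cvtColor(f,cv2.COLOR_BGR2HSV);H,S,V=cv2.split(h)
    for name,m in(("orange",(H>9)&(H<18)&(S>225)&(V>180)),("black",(V<50)),("blue",(H>105)&(H<125)&(S>150)),("steel",(S<70)&(V>50))):
        for c in blobs(m,250):
            M=cv2.moments(c);print(n,name,[round(M['m10']/M['m00'],1),round(M['m01']/M['m00'],1)],cv2.contourArea(c),quad(c).round(1).tolist())
f=cv2.imread("pics/top0.png")
cv2.imwrite("pics/crop.png",cv2.resize(f[170:350,220:510],None,fx=2.7,fy=2.7,interpolation=cv2.INTER_CUBIC))
E
```

```text
top orange [249.5, 275.8] 430.5 [[263.0, 250.0], [246.0, 306.0], [236.0, 303.0], [253.0, 246.0]]
top orange [159.3, 271.1] 625.0 [[178.0, 246.0], [151.0, 301.0], [140.0, 296.0], [168.0, 241.0]]
top black [21.3, 415.1] 1113.0 [[47.0, 393.0], [22.0, 446.0], [0.0, 424.0], [0.0, 393.0]]
top black [248.2, 276.1] 1588.0 [[276.0, 246.0], [257.0, 315.0], [224.0, 306.0], [244.0, 238.0]]
top blue [419.9, 222.9] 8673.5 [[515.0, 191.0], [470.0, 264.0], [359.0, 260.0], [359.0, 185.0]]
top steel [337.1, 456.3] 4843.0 [[365.0, 426.0], [410.0, 479.0], [273.0, 479.0], [304.0, 422.0]]
top steel [250.3, 276.0] 2316.0 [[277.0, 245.0], [256.0, 316.0], [223.0, 307.0], [244.0, 236.0]]
top steel [481.0, 231.4] 774.5 [[498.0, 226.0], [498.0, 265.0], [457.0, 234.0], [481.0, 209.0]]
top steel [270.8, 210.9] 461.5 [[277.0, 199.0], [293.0, 223.0], [259.0, 223.0], [259.0, 199.0]]
top steel [433.0, 223.2] 1275.5 [[444.0, 192.0], [443.0, 255.0], [421.0, 255.0], [423.0, 192.0]]
top steel [583.5, 137.3] 1812.5 [[609.0, 150.0], [575.0, 165.0], [547.0, 137.0], [609.0, 92.0]]
top steel [320.7, 43.8] 56009.0 [[639.0, 0.0
[... 920 characters left out ...]
, [477.0, 353.0], [444.0, 346.0], [444.0, 309.0]]
side steel [429.1, 296.1] 1442.5 [[468.0, 287.0], [408.0, 320.0], [391.0, 303.0], [450.0, 272.0]]
side steel [392.6, 243.9] 661.0 [[408.0, 226.0], [400.0, 262.0], [371.0, 262.0], [386.0, 226.0]]
side steel [328.9, 204.8] 405.0 [[340.0, 194.0], [340.0, 218.0], [318.0, 214.0], [318.0, 194.0]]
side steel [492.2, 200.5] 12437.5 [[639.0, 266.0], [639.0, 316.0], [296.0, 94.0], [328.0, 84.0]]
side steel [62.5, 299.3] 39948.0 [[175.0, 423.0], [0.0, 526.0], [0.0, 61.0], [113.0, 46.0]]
side steel [56.4, 18.7] 1608.5 [[73.0, 0.0], [86.0, 39.0], [41.0, 39.0], [29.0, 0.0]]
side steel [13.9, 51.8] 2290.5 [[14.0, 0.0], [39.0, 86.0], [0.0, 91.0], [0.0, 0.0]]
```

View pics/crop.png

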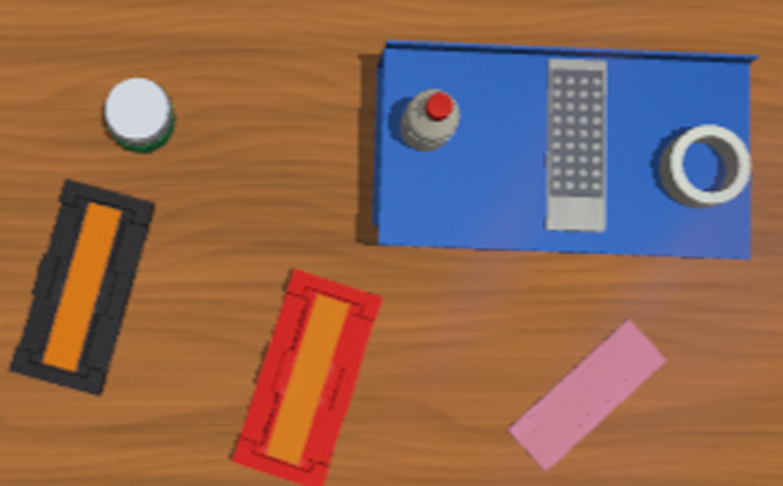

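The crop confirms it: steel dotted plate on the shelf at crop (577,145), pink decoy at (588,395), black base at crop (83,287). Next, triangulation.

Run:
```python
from h import *
np.set_printoptions(precision=4,suppress=True)
T=cam("top");S=cam("side")
# matching corners
print("plate", a:=tri(T,[[444,192],[443,255],[421,255],[423,192],[433,223.2]],S,[[468,287],[408,320],[391,303],[450,272],[429.1,296.1]]))
print("plate top@.083",onz(T,[[444,192],[443.5,255.5],[422,255.5],[423,192],[433,223.2]],.083))
print("orange",tri(T,[[249.5,275.8]],S,[[265.1,230.5]]))
p=onz(T,[[263,250],[246,306],[236,303],[253,246]],.016);print("orange@.016",p,p.mean(0))
for u,v in((0,1),(3,2)):print("yaw",np.degrees(np.arctan2(*(p[u]-p[v])[[1,0]])))
q=onz(T,[[276,246],[257,315],[224,306],[244,238]],.019);print("black@.019",q,q.mean(0))
for u,v in((0,1),(3,2)):print("yaw",np.degrees(np.arctan2(*(q[u]-q[v])[[1,0]])))
print("shelf edge",onz(T,[[361,260],[497,265]],.08), tri(T,[[361,260],[497,265]],S,[[343,268],[447,386]]))
print(onz(T,[[433,258.5]],.08))
print("tin",onz(T,[[270.8,210.9]],.07),"red",onz(T,[[333,310]],.016))
```

```text
plate [[ 0.6876 -0.2534  0.0854  0.0004]
 [ 0.5382 -0.2466  0.083   0.0025]
 [ 0.539  -0.1959  0.0841  0.0003]
 [ 0.6875 -0.2038  0.0876  0.0006]
 [ 0.6126 -0.2252  0.0827  0.0032]]
plate top@.083 [[ 0.6883 -0.2541  0.083 ]
 [ 0.5381 -0.2484  0.083 ]
 [ 0.538  -0.1985  0.083 ]
 [ 0.6883 -0.2046  0.083 ]
 [ 0.6139 -0.2261  0.083 ]]
orange [[0.4941 0.2091 0.0171 0.0017]]
orange@.016 [[0.558  0.1769 0.016 ]
 [0.422  0.2161 0.016 ]
 [0.4292 0.2403 0.016 ]
 [0.5678 0.2015 0.016 ]] [0.4943 0.2087 0.016 ]
yaw -16.07860456927137
yaw -15.653599155135439
black@.019 [[0.5675 0.145  0.019 ]
 [0.4005 0.1889 0.019 ]
 [0.422  0.2686 0.019 ]
 [0.5872 0.2234 0.019 ]] [0.4943 0.2065 0.019 ]
yaw -14.74114092846525
yaw -15.288500701683157
shelf edge [[ 0.5278 -0.0571  0.08  ]
 [ 0.5163 -0.3729  0.08  ]] [[ 0.5282 -0.0575  0.0763  0.0002]
 [ 0.5148 -0.3796  0.0528  0.009 ]]
[[ 0.5313 -0.2245  0.08  ]]
tin [[0.6451 0.1542 0.07  ]] red [[0.4124 0.0061 0.016 ]]
```

```bash
cat > go.py <<'E'
import sys
from h import *
np.set_printoptions(precision=4,suppress=True)
x,y,z,yaw=map(float,sys.argv[1:5]);s=bot.observe()
R=Ro.from_euler('xyz',s['eef_rot']);Rt=Ro.from_euler('xyz',[np.pi,0,np.radians(yaw)])
d=R.inv().apply(np.array([x,y,z])-s['ee_pos'])
print('t',round(s['t'],2),'at',s['ee_pos'],np.degrees(s['eef_rot']),'F',s['force'],'q7',s['qpos'][6].round(2));print('d',d,'rot',(R.inv()*Rt).as_rotvec(),'rows',np.linalg.norm(d)/.0625)
E
python3 go.py 0.64 -0.228 0.26 87.9
python3 - <<'E'
from h import *
T=cam("top");print(onz(T,[[382,209]],.185),onz(T,[[481,231]],.116))
E
```

```text
t 0.1 at [0.2532 0.6253 0.2049] [-179.9336    0.0037  157.9548] F [ 0.2512 -0.4068  0.2122] q7 -0.07
d [-0.6788 -0.6458 -0.0543] rot [-0.001   0.0008  1.2227] rows 15.01527441522908
[[ 0.62805797 -0.09406595  0.185     ]] [[ 0.59071025 -0.3272143   0.116     ]]
```

```bash
python3 -m handwheel '[[0,0,-0.055,0,0,0],[-0.09,-0.085,-0.055,0,0,0.16],[-0.18,-0.17,-0.055,0,0,0.32],[-0.26,-0.25,-0.055,0,0,0.48],[-0.34,-0.33,-0.055,0,0,0.64],[-0.42,-0.41,-0.055,0,0,0.8],[-0.5,-0.49,-0.055,0,0,0.96],[-0.58,-0.57,-0.055,0,0,1.1]]' 0 20; python3 go.py 0.64 -0.228 0.26 87.9
```

```text
t: 1.1
ee_pos: [0.4297, 0.2231, 0.2605]
eef_rot: [-3.141, -0.0, 1.652]
force: [1.1, 0.8, -0.1]
opening: 0.0176
grip_force: 0.0
t 1.1 at [0.4297 0.2231 0.2605] [-179.9942   -0.0168   94.6503] F [ 1.0824  0.8358 -0.1007] q7 -0.5
d [-0.4666  0.173   0.0003] rot [-0.0001 -0.0003  0.1178] rows 7.963149488320794
```

```bash
python3 -m handwheel '[[-0.06,0.02,0,0,0,0],[-0.12,0.04,0,0,0,0.05],[-0.18,0.06,0,0,0,0.118],[-0.24,0.09,0,0,0,0.118],[-0.3,0.11,0,0,0,0.118],[-0.36,0.13,0,0,0,0.118],[-0.42,0.155,0,0,0,0.118],[-0.467,0.173,0,0,0,0.118]]'; python3 go.py 0.64 -0.228 0.10 87.9
```

```text
t: 2.1
ee_pos: [0.6426, -0.2269, 0.26]
eef_rot: [-3.141, -0.0, 1.539]
force: [-0.2, 1.2, 1.4]
opening: 0.0006
grip_force: 0.0
t 2.1 at [ 0.6426 -0.2269  0.26  ] [-179.969    -0.0121   88.2056] F [-0.2479  1.1691  1.3967] q7 0.49
d [-0.0013 -0.0025  0.16  ] rot [-0.0005 -0.0002  0.0053] rows 2.5603398238493993
```

```bash
python3 -m handwheel '[[-0.001,-0.002,0.05,0,0,0.005],[-0.001,-0.002,0.1,0,0,0.005],[-0.001,-0.002,0.14,0,0,0.005],[-0.001,-0.002,0.165,0,0,0.005],[-0.001,-0.002,0.165,0,0,0.005],[-0.001,-0.002,0.165,0,0,0.005]]'
python3 - <<'E'
from h import *
s=bot.observe();print(s['ee_pos'],s['force'])
cv2.imwrite("pics/side1.png",cv2.resize(grab_frame("side")[200:400,300:560],None,fx=3,fy=3))
print(bot.observe()['force'])
E
```

```text
t: 2.85
ee_pos: [0.6402, -0.2266, 0.0965]
eef_rot: [3.141, 0.0, 1.534]
force: [0.2, -0.1, 0.6]
opening: 0.0004
grip_force: 0.0
[ 0.6402244  -0.2265964   0.09653469] [ 0.20257388 -0.09360519  0.60462729]
[-0.05426121  0.28908295 -0.47919518]
```

View pics/side1.png

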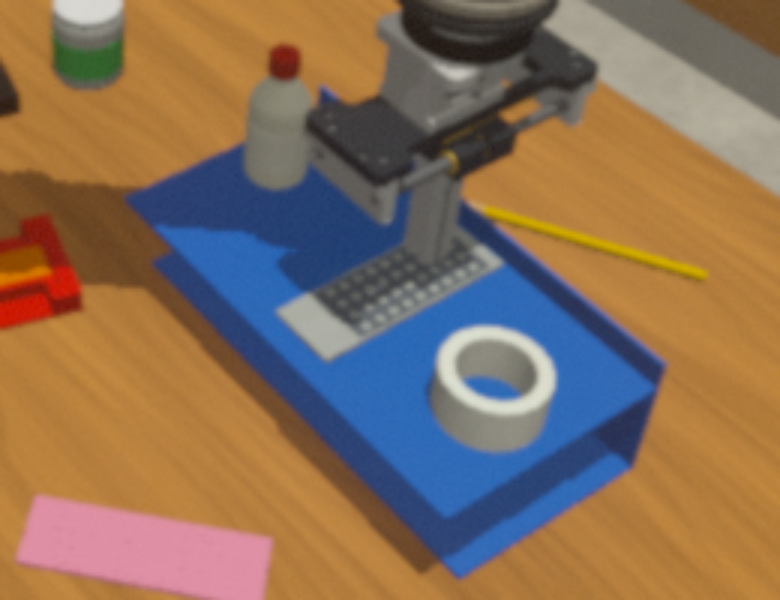

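The closed fingertips (crop 430,250) stand over the centre line of the plate, clear of the glue bottle and the upright. I descend gently.

```bash
python3 -m handwheel '[[0,0,0.005,0,0,0],[0,0,0.009,0,0,0],[0,0,0.010,0,0,0],[0,0,0.0115,0,0,0],[0,0,0.0125,0,0,0],[0,0,0.0125,0,0,0]]'; python3 -m handwheel '[[0,0,0.0005,0,0,0],[0,0,0.001,0,0,0],[0,0,0.001,0,0,0]]'
```

```text
t: 3.65
ee_pos: [0.6398, -0.2263, 0.0831]
eef_rot: [3.142, -0.0, 1.534]
force: [-0.7, 0.8, 3.2]
opening: 0.0004
grip_force: 1.7
t: 4.03
ee_pos: [0.6398, -0.2263, 0.0825]
eef_rot: [3.141, -0.0, 1.534]
force: [-4.0, 0.9, 8.9]
opening: 0.0003
grip_force: 4.6
```

```bash
python3 -m handwheel '[[0,-0.001,0,0,0,0],[0,-0.003,0,0,0,0],[0,-0.005,0.0001,0,0,0]]'; python3 -m handwheel '[[0,-0.002,0.0001,0,0,0],[0,-0.004,0.0002,0,0,0]]'
```

```text
t: 4.4
ee_pos: [0.636, -0.2263, 0.0827]
eef_rot: [3.139, 0.001, 1.534]
force: [3.2, -0.8, 6.0]
opening: 0.0004
grip_force: 3.1
t: 4.65
ee_pos: [0.632, -0.2262, 0.0825]
eef_rot: [3.139, 0.001, 1.534]
force: [3.5, -0.7, 5.5]
opening: 0.0002
grip_force: 3.2
```

```bash
python3 -m handwheel '[[0,0,0.0003,0,0,0],[0,0,0.0006,0,0,0],[0,-0.001,0.0006,0,0,0]]'; python3 -m handwheel '[[0,-0.002,0.0001,0,0,0],[0,-0.004,0.0002,0,0,0]]'
```

```text
t: 5.03
ee_pos: [0.6313, -0.2262, 0.0821]
eef_rot: [3.139, 0.001, 1.534]
force: [3.7, 0.5, 8.7]
opening: 0.0005
grip_force: 4.2
t: 5.28
ee_pos: [0.6273, -0.2262, 0.082]
eef_rot: [3.138, 0.001, 1.534]
force: [3.3, 0.6, 8.7]
opening: 0.0
grip_force: 4.2
```

```bash
cat > pe.py <<'E'
from h import *
np.set_printoptions(precision=4,suppress=True)
T=cam("top");f=grab_frame("top");h=cv2.cvtColor(f,cv2.COLOR_BGR2HSV)
m=(h[...,1]<60)&(h[...,2]>110);m[:200]=0;m[320:]=0;m[:,:405]=0;m[:,:]&=(np.arange(640)<462)
c=max(blobs(m,40),key=lambda c:c[:,0,1].max());P=onz(T,c.reshape(-1,2).astype(float),.083)
x0=P[:,0].min();print("end x",x0)
for a,b in((.004,.02),(.02,.036)):
    k=(P[:,0]>x0+a)&(P[:,0]<x0+b);print("x",x0+(a+b)/2,"y",P[k,1].min(),P[k,1].max())
print(bot.observe()['force'])
E
python3 pe.py
```

```text
end x 0.3923278592785795
x 0.4043278592785795 y -0.2847211355744792 -0.16066212218430106
x 0.4203278592785795 y -0.2852671615614307 -0.16787299965241215
[ 2.6071 -0.4023  8.4594]
```

```bash
sed -i 's/m\[320:\]=0/m[288:]=0/; s/<462/<452/; s/<60)/<45)/; s/(h\[...,2\]>110)/(h[...,2]>125)/' pe.py; python3 pe.py
```

```text
end x 0.4652133716574785
x 0.4772133716574785 y -0.2567595915499692 -0.19909851082865343
x 0.49321337165747847 y -0.23646448174680126 -0.2064325845328567
[ 2.0038 -0.6171  8.1045]
```

```bash
sed -i 's/^c=max.*;P=/c=max(blobs(m,40),key=lambda c:(c[:,0,1].min()<256)*cv2.contourArea(c));print(cv2.boundingRect(c));P=/' pe.py; python3 pe.py
```

```text
(434, 225, 18, 44)
end x 0.5090275100253259
x 0.5210275100253259 y -0.26552503004171013 -0.22607109290792451
x 0.5370275100253259 y -0.2660452158071591 -0.22613575319554055
[1.5193 0.1592 9.0102]
```

Run:
```python
from h import *
f=grab_frame("top");cv2.imwrite("pics/t2.png",cv2.resize(f[170:300,350:510],None,fx=4.5,fy=4.5,interpolation=cv2.INTER_CUBIC))
```

```text
(no output)
```

View pics/t2.png

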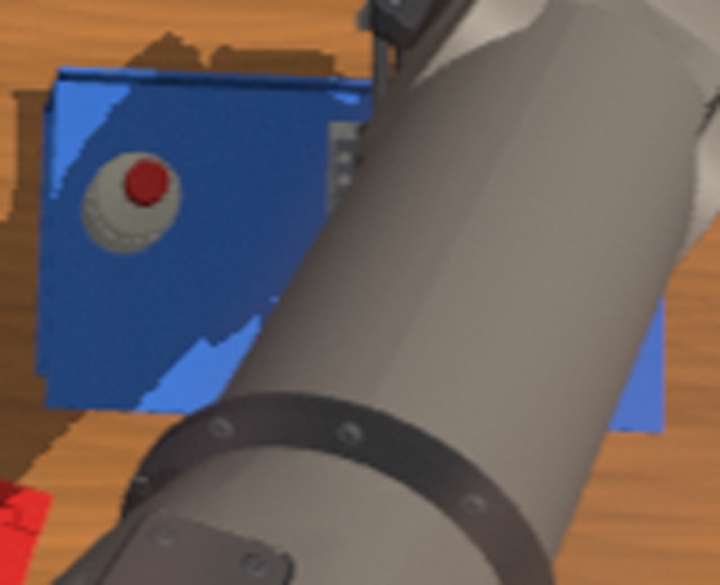

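The arm hides the front of the plate in the top view, but the rear end (crop 345,122) shows that it has moved about 12 mm. From here I measure in the side view.

```bash
cat > pe.py <<'E'
from h import *
np.set_printoptions(precision=4,suppress=True)
T=cam("side");f=grab_frame("side");h=cv2.cvtColor(f,cv2.COLOR_BGR2HSV)
m=(h[...,1]<70)&(h[...,2]>60)
x,y=np.meshgrid(np.arange(640),np.arange(480));X=onz(T,np.c_[x.ravel(),y.ravel()],.083)
ok=((X[:,0]>.42)&(X[:,0]<.62)&(X[:,1]>-.27)&(X[:,1]<-.185)).reshape(480,640)
c=max(blobs(m&ok,40),key=cv2.contourArea);P=onz(T,c.reshape(-1,2).astype(float),.083)
x0=np.sort(P[:,0])[:6].mean();print(cv2.contourArea(c),"end x",x0)
for a,b in((.004,.016),(.016,.03)):
    k=(P[:,0]>x0+a)&(P[:,0]<x0+b);print("x",x0+(a+b)/2,"y",P[k,1].min(),P[k,1].max())
E
python3 pe.py; python3 -m handwheel '[[0,-0.003,0.0001,0,0,0],[0,-0.006,0.0003,0,0,0],[0,-0.009,0.0005,0,0,0]]';python3 pe.py
```

```text
957.5 end x 0.5233398463134642
x 0.5333398463134642 y -0.24927183724287577 -0.19794944764775368
x 0.5463398463134642 y -0.24966455473213395 -0.19823792567092935
t: 5.9
ee_pos: [0.6183, -0.2258, 0.0815]
eef_rot: [3.138, 0.001, 1.534]
force: [3.9, 0.1, 8.8]
opening: 0.0004
grip_force: 4.3
1068.5 end x 0.512709204879437
x 0.5227092048794371 y -0.24924971505557902 -0.19820532127704316
x 0.5357092048794371 y -0.24964020102618412 -0.19823792567092935
```

```bash
python3 -m handwheel '[[0,-0.003,0.0002,0,0,0],[0,-0.006,0.0004,0,0,0],[0,-0.009,0.0006,0,0,0]]';python3 -m handwheel '[[0,-0.003,0.0002,0,0,0],[0,-0.006,0.0005,0,0,0]]'
```

```text
t: 6.32
ee_pos: [0.6093, -0.2255, 0.0809]
eef_rot: [3.138, 0.001, 1.534]
force: [3.6, -0.3, 9.6]
opening: 0.0005
grip_force: 4.4
t: 6.58
ee_pos: [0.6034, -0.2253, 0.0804]
eef_rot: [3.138, 0.001, 1.534]
force: [4.1, -0.6, 8.9]
opening: 0.0006
grip_force: 4.5
```

```bash
python3 -m handwheel '[[0,-0.003,0.0002,0,0,0],[0,-0.006,0.0005,0,0,0]]';python3 -m handwheel '[[0,-0.003,0.0003,0,0,0],[0,-0.006,0.0006,0,0,0]]';python3 pe.py
```

```text
t: 6.82
ee_pos: [0.5974, -0.2251, 0.0799]
eef_rot: [3.138, 0.001, 1.534]
force: [3.8, -0.5, 8.8]
opening: 0.0006
grip_force: 4.6
t: 7.08
ee_pos: [0.5914, -0.2249, 0.0793]
eef_rot: [3.138, 0.001, 1.534]
force: [3.7, 0.4, 9.9]
opening: 0.0005
grip_force: 4.7
1444.0 end x 0.4840969522895948
x 0.4940969522895948 y -0.2597658204386324 -0.18762970879091267
x 0.5070969522895948 y -0.25170026109057286 -0.19788895393088568
```

```bash
python3 -m handwheel '[[0,-0.003,0.0002,0,0,0],[0,-0.006,0.0006,0,0,0]]';python3 -m handwheel '[[0,-0.003,0.0003,0,0,0],[0,-0.006,0.0007,0,0,0]]'
```

```text
t: 7.38
ee_pos: [0.5855, -0.2247, 0.0787]
eef_rot: [3.138, 0.001, 1.534]
force: [2.7, -0.8, 9.3]
opening: 0.0003
grip_force: 4.8
t: 7.62
ee_pos: [0.5795, -0.2244, 0.078]
eef_rot: [3.138, 0.001, 1.534]
force: [4.3, 0.4, 10.3]
opening: 0.0006
grip_force: 4.9
```

```bash
python3 -m handwheel '[[0,-0.003,0.0001,0,0,0],[0,-0.007,0.0004,0,0,0],[0,-0.007,0.0004,0,0,0]]'; python3 -m handwheel '[[0,0,-0.001,0,0,0],[0,0,-0.003,0,0,0],[0,0,-0.006,0,0,0],[0,0,-0.03,0,0,0],[0,0,-0.08,0,0,0]]'; python3 pe.py; python3 go.py 0.43 -0.22 0.16 177.9
```

```text
t: 8.0
ee_pos: [0.5719, -0.2242, 0.0774]
eef_rot: [3.139, 0.001, 1.534]
force: [0.1, -0.1, 8.6]
opening: 0.0002
grip_force: 4.7
t: 8.62
ee_pos: [0.5695, -0.2232, 0.1557]
eef_rot: [-3.138, -0.0, 1.534]
force: [0.6, -0.1, 1.1]
opening: 0.0005
grip_force: 0.0
1575.5 end x 0.46940133997338435
x 0.47940133997338436 y -0.24636373805231787 -0.193469614412775
x 0.49240133997338437 y -0.26810485154436886 -0.18762970879091267
t 8.68 at [ 0.5723 -0.2251  0.1629] [179.7624   0.0606  87.8115] F [ 3.5963 -1.7752  7.2445] q7 0.55
d [-0.0003 -0.1424  0.0023] rot [ 0.0024  0.0041 -1.5723] rows 2.278172139362065
```

```bash
python3 -m handwheel '[[0,0,-0.02,0,0,-0.18],[0,-0.03,-0.02,0,0,-0.36],[0,-0.06,-0.02,0,0,-0.54],[0,-0.09,-0.02,0,0,-0.72],[0,-0.1,-0.02,0,0,-0.9],[0,-0.1,-0.02,0,0,-1.08],[0,-0.1,-0.02,0,0,-1.26],[0,-0.1,-0.02,0.002,0.004,-1.43]]' 0.08; python3 -m handwheel '[[0,0,0,0,0,-0.14],[0,0,0,0,0,-0.14],[0,0,0,0,0,-0.14]]'
python3 - <<'E'
from h import *
s=bot.observe();f=grab_frame("wrist");cv2.imwrite("pics/w1.png",f);import pickle;pickle.dump(s,open("w1.pkl","wb"));print(s['ee_pos'],s['eef_rot'])
E
```

```text
t: 9.68
ee_pos: [0.4706, -0.2199, 0.1764]
eef_rot: [3.14, -0.004, 2.969]
force: [0.3, 0.0, -0.1]
opening: 0.077
grip_force: 0.0
t: 10.05
ee_pos: [0.4707, -0.2201, 0.1764]
eef_rot: [3.14, -0.004, 3.1]
force: [0.6, 0.1, 0.1]
opening: 0.0794
grip_force: 0.0
[ 0.47074277 -0.22005015  0.17638811] [ 3.14000864 -0.00402093  3.100243  ]
```

View pics/w1.png

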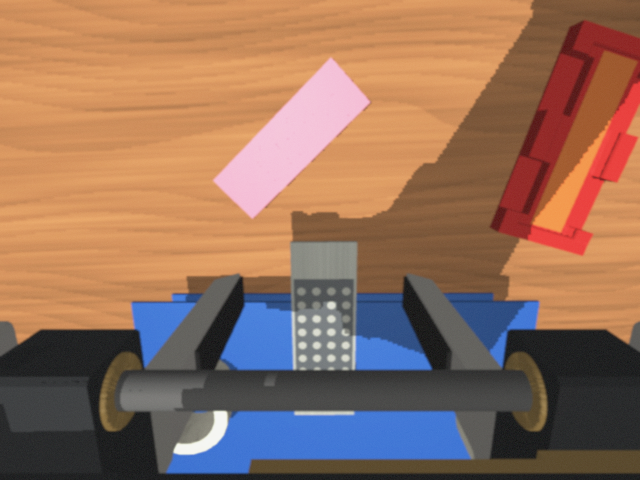

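The wrist view shows the plate end at row 242 (cols 292–357), the shelf's front edge at row 301 (cols 133–538), and the plate straight and well overhung.

```bash
python3 - <<'E'
from h import *
import pickle
np.set_printoptions(precision=4,suppress=True)
s=pickle.load(open("w1.pkl","rb"));W=cam("wrist",s)
f=cv2.imread("pics/w1.png");h=cv2.cvtColor(f,cv2.COLOR_BGR2HSV)
g=h[245:275,:,1].mean(0);print([int(v) for v in g[284:300]],[int(v) for v in g[350:364]]);print(h[234:250,325,1])
print("corners",onz(W,[[291.5,241.5],[357.5,241.5],[293,340],[356,340]],.083))
print("edge",onz(W,[[140,300.5],[290,300.5],[360,300.5],[530,300.5]],.08))
E
python3 pe.py
```

```text
[139, 139, 139, 139, 138, 129, 96, 46, 17, 15, 14, 15, 14, 15, 15, 14] [15, 15, 15, 15, 15, 19, 43, 86, 123, 136, 137, 137, 136, 136]
[137 135 131 133 138 129 112  53  17  18  14  16  16  16  16  14]
corners [[ 0.4697 -0.2426  0.083 ]
 [ 0.4717 -0.1936  0.083 ]
 [ 0.5508 -0.2464  0.083 ]
 [ 0.5529 -0.1963  0.083 ]]
edge [[ 0.5133 -0.3641  0.08  ]
 [ 0.5181 -0.247   0.08  ]
 [ 0.5204 -0.1923  0.08  ]
 [ 0.5259 -0.0592  0.08  ]]
1629.0 end x 0.46940133997338435
x 0.47940133997338436 y -0.2456576417714343 -0.19538737200514145
x 0.49240133997338437 y -0.26810485154436886 -0.18762970879091267
```

```bash
python3 go.py 0.500 -0.2194 0.0625 177.7
```

```text
t 10.15 at [ 0.4709 -0.22    0.1764] [179.9121  -0.2251 177.7044] F [ 0.3602 -0.253   0.0698] q7 1.96
d [-0.0295  0.0016  0.1138] rot [ 0.0015 -0.0039  0.0001] rows 1.8817848231950802
```

```bash
python3 -m handwheel '[[-0.029,0.0015,0.02,0.0015,-0.004,0],[-0.029,0.0015,0.05,0.0015,-0.004,0],[-0.029,0.0015,0.08,0.0015,-0.004,0],[-0.0295,0.0015,0.1,0.0015,-0.004,0],[-0.0295,0.0015,0.114,0.0015,-0.004,0],[-0.0295,0.0015,0.114,0.0015,-0.004,0],[-0.0295,0.0015,0.114,0.0015,-0.004,0]]'; python3 go.py 0.500 -0.2194 0.0625 177.7
```

```text
t: 11.02
ee_pos: [0.5004, -0.2196, 0.0631]
eef_rot: [-3.141, 0.001, 3.103]
force: [0.5, 0.1, -0.7]
opening: 0.0798
grip_force: 0.0
t 11.03 at [ 0.5004 -0.2196  0.0631] [-179.9894    0.0578  177.8104] F [ 0.4845  0.0576 -0.6912] q7 2.05
d [0.0004 0.0002 0.0006] rot [-0.0002  0.001   0.0019] rows 0.011783220892987818
```

```bash
python3 -m handwheel '[[0,0,0,0,0,0],[0,0,0,0,0,0],[0,0,0,0,0,0],[0,0,0,0,0,0],[0,0,0,0,0,0],[0,0,0,0,0,0]]' 0.03 15; python3 -m handwheel '[[0,0,0,0,0,0],[0,0,0,0,0,0],[0,0,0,0,0,0]]' 0.03 55
```

```text
t: 11.78
ee_pos: [0.5001, -0.2195, 0.0624]
eef_rot: [-3.142, 0.0, 3.104]
force: [-0.3, -0.1, 0.4]
opening: 0.0495
grip_force: 15.0
t: 12.15
ee_pos: [0.5001, -0.2194, 0.0624]
eef_rot: [-3.142, 0.0, 3.104]
force: [0.5, 0.4, 0.8]
opening: 0.0483
grip_force: 55.0
```

```bash
python3 -m handwheel '[[0,0,-0.003,0,0,0],[0,0,-0.01,0,0,0],[0,0,-0.02,0,0,0],[0,0,-0.035,0,0,0],[0,0,-0.05,0,0,0],[0,0,-0.06,0,0,0],[0,0,-0.06,0,0,0],[0,0,-0.06,0,0,0]]'
python3 - <<'E'
from h import *
import pickle
s=bot.observe();f=grab_frame("wrist");cv2.imwrite("pics/w2.png",f);pickle.dump(s,open("w2.pkl","wb"))
g=grab_frame("side");cv2.imwrite("pics/s2.png",g)
v=np.hstack([cv2.resize(f,(400,300)),cv2.resize(g[150:390,280:600],(400,300))]);cv2.imwrite("pics/v2.png",v);print(s['force'],s['moment'])
E
```

```text
t: 13.15
ee_pos: [0.4998, -0.2193, 0.1221]
eef_rot: [3.141, -0.0, 3.104]
force: [0.1, -0.1, -2.3]
opening: 0.0484
grip_force: 55.0
[ 0.11090462 -0.0552486  -2.34064517] [ 0.08157221  0.04662723 -0.02900242]
```

View pics/v2.png

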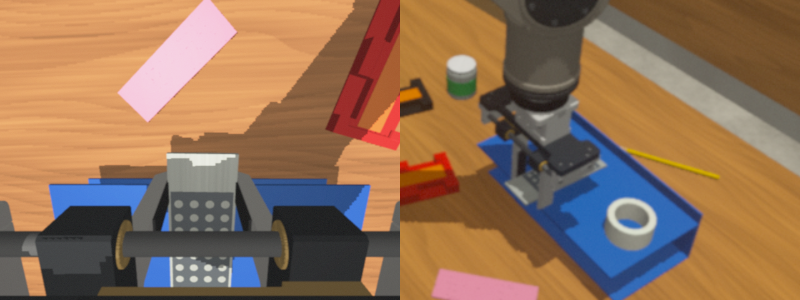

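The plate is lifted and about level (left: end at about (267–381, 246) in full-size pixels). I work out its pose in the hand.

```bash
cat > hand.py <<'E'
import sys,pickle
from h import *
np.set_printoptions(precision=4,suppress=True)
n=sys.argv[1];s=pickle.load(open(n+".pkl","rb"));f=cv2.imread(f"pics/{n}.png");h=cv2.cvtColor(f,cv2.COLOR_BGR2HSV)
c=camera_info("wrist");H=np.array(c['hand_eye'])
sm=h[...,1].astype(float)
L=[];
for r in list(range(252,272,2))+list(range(414,456,3)):
    a=sm[r];mid=322
    k=np.where(a[mid-130:mid]>75)[0];l=mid-130+k.max() if len(k) else -1
    k=np.where(a[mid:mid+130]>75)[0];rr=mid+k.min() if len(k) else -1
    if l>0 and rr>0:
        # sub-pixel at threshold 75
        l=l+(a[l]-75)/(a[l]-a[l+1]);rr=rr-(a[rr]-75)/(a[rr]-a[rr-1]);L.append((r,l,rr))
L=np.array(L);print(L.round(1)[::3])
Z=.05*c['fx']/(L[:,2]-L[:,1]);u=(L[:,1]+L[:,2])/2
P=np.c_[(u-c['cx'])/c['fx']*Z,-(L[:,0]-c['cy'])/c['fy']*Z,-Z]@H[:3,:3].T+H[:3,3]
far=P[:,0]<P[:,0].mean()
for k in(far,~far):
    if k.any():print("tool pts",P[k].mean(0),k.sum())
E
python3 hand.py w2
python3 - <<'E'
from h import *
h=cv2.cvtColor(cv2.imread("pics/w2.png"),cv2.COLOR_BGR2HSV);print(h[236:254,322,1],h[236:254,322,2])
E
```

```text
[[252.  265.8 381.7]
 [258.  266.9 381.4]
 [264.  266.9 381. ]
 [270.  266.4 380.4]
 [420.  271.3 370.9]
 [429.  271.5 370.9]
 [438.  271.6 370.2]
 [447.  271.9 369.4]]
tool pts [-0.0707 -0.0004 -0.0185] 14
tool pts [ 0.0221  0.001  -0.0215] 10
[132 138 138 139 141 138 137 116  62  20  16  10   9   9   9   9   9   9] [145 144 142 147 147 144 136 127 119 141 195 229 234 233 234 235 234 233]
```

```bash
python3 -m handwheel '[[0,0,-0.04,0,0,0],[0,0,-0.09,0,0,0],[0,0,-0.14,0,0,0],[0,0,-0.17,0,0,0],[0,0,-0.17,0,0,0]]'; python3 go.py 0.60 0.18 0.29 164.3
```

```text
t: 13.88
ee_pos: [0.5008, -0.2198, 0.2939]
eef_rot: [-3.141, 0.003, 3.104]
force: [1.6, -0.1, -2.7]
opening: 0.0479
grip_force: 55.0
t 13.88 at [ 0.5008 -0.2198  0.2939] [-179.9853    0.1859  177.8314] F [ 1.5568 -0.0551 -2.6845] q7 1.91
d [-0.084   0.4033  0.0041] rot [0.0001 0.0033 0.2362] rows 6.590903262289778
```

```bash
python3 -m handwheel '[[-0.005,0.03,0,0,0,0],[-0.015,0.08,0,0,0,0.05],[-0.03,0.14,0,0,0,0.1],[-0.045,0.2,0,0,0,0.15],[-0.06,0.26,0,0,0,0.2],[-0.07,0.32,0,0,0,0.236],[-0.08,0.37,0,0,0,0.236],[-0.084,0.403,0,0,0,0.236]]'; python3 -m handwheel '[[0,0,0,0,0,0],[0,0,0,0,0,0],[0,0,0,0,0,0],[0,0,0,0,0,0]]'
python3 - <<'E'
from h import *
import pickle
s=bot.observe();f=grab_frame("wrist");cv2.imwrite("pics/w3.png",f);pickle.dump(s,open("w3.pkl","wb"))
print(s['ee_pos'],np.degrees(s['eef_rot']))
E
```

```text
t: 14.88
ee_pos: [0.5985, 0.1828, 0.2897]
eef_rot: [-3.14, -0.003, 2.87]
force: [-0.0, -0.3, -2.4]
opening: 0.048
grip_force: 55.0
t: 15.38
ee_pos: [0.5992, 0.1792, 0.2924]
eef_rot: [3.141, 0.0, 2.867]
force: [0.2, -0.7, -2.0]
opening: 0.0484
grip_force: 55.0
[0.59919653 0.17915545 0.29243024] [1.79994458e+02 1.39375970e-02 1.64238902e+02]
```

View pics/w3.png

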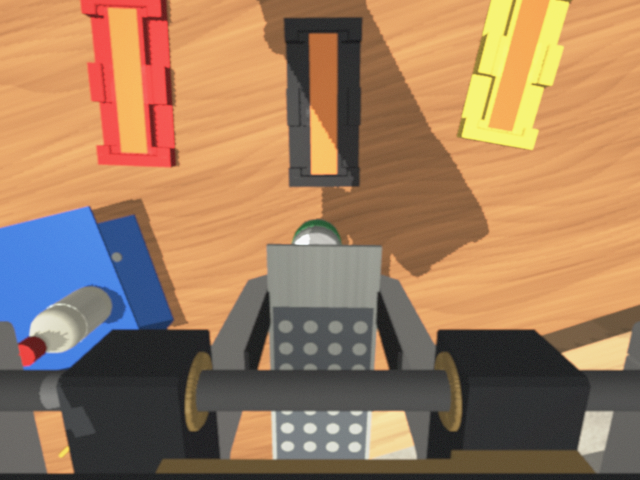

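The black base is fully seen with its orange pad at cols 308–338, rows 33–175; plate end at row 246.

```bash
cat > base.py <<'E'
import pickle
from h import *
np.set_printoptions(precision=4,suppress=True)
s=pickle.load(open("w3.pkl","rb"));f=cv2.imread("pics/w3.png");W=cam("wrist",s)
h=cv2.cvtColor(f,cv2.COLOR_BGR2HSV)[:215,270:380];H,S,V=cv2.split(h)
def rect(m,z,n):
    c=max(blobs(m,500),key=cv2.contourArea).reshape(-1,2)+[270,0]
    P=onz(W,c.astype(float),z);r=cv2.minAreaRect((P[:,:2]*1e4).astype(np.float32))
    b=cv2.boxPoints(r)/1e4;d=b[1]-b[0] if np.linalg.norm(b[1]-b[0])>np.linalg.norm(b[2]-b[1]) else b[2]-b[1]
    d*=np.sign(d[0]);M=cv2.moments(P[:,:2].astype(np.float32).reshape(-1,1,2))
    print(n,c.min(0),c.max(0),"ctr",np.array(r[0])/1e4,"size",np.array(r[1])/1e4,"yaw",np.degrees(np.arctan2(d[1],d[0])),"centroid",M['m10']/M['m00'],M['m01']/M['m00'])
ring=V<75
rect(ring&(S<120),.019,"black")
# orange: saturated, inside the black hull
hull=cv2.convexHull(max(blobs(ring&(S<120),500),key=cv2.contourArea));k=np.zeros_like(V);cv2.fillPoly(k,[hull],255);k=cv2.erode(k,np.ones((9,9)))
rect((S>150)&(H<22)&(k>0),.016,"orange")
E
python3 base.py; python3 hand.py w3
python3 - <<'E'
import cv2
h=cv2.cvtColor(cv2.imread("pics/w3.png"),cv2.COLOR_BGR2HSV);print(h[236:254,360,1],h[236:254,360,2])
E
```

```text
black [284  18] [361 185] ctr [0.4946 0.2097] size [0.0824 0.1779] yaw -15.29946 centroid 0.47570934168865225 0.22632255164381845
orange [309  33] [337 173] ctr [0.4946 0.21  ] size [0.0308 0.1501] yaw -15.170625 centroid 0.4718971665867933 0.2171084848076786
[[252.  266.5 381.4]
 [258.  266.5 381.2]
 [264.  266.8 380.8]
 [270.  267.2 380.6]
 [420.  270.9 371.9]
 [429.  271.3 371.1]
 [438.  271.6 370.6]
 [447.  271.8 369.8]]
tool pts [-0.0695 -0.0002 -0.0197] 14
tool pts [ 0.0221  0.0011 -0.021 ] 10
[137 132 134 135 138 135 135 133 105  52  15  12  15  13  17  15  16  13] [143 139 137 140 140 145 142 140 131 108 117 144 155 154 154 156 158 155]
```

The plate is gripped 19 mm above the fingertips, but under the seated plate there are only 13 mm. The fingertips would hit the base's foot flange before the plate is home. I lay the plate back where it was on the shelf and re-grip it nearer the tips.

```bash
python3 go.py 0.5001 -0.2194 0.28 177.9; python3 -m handwheel '[[0.005,-0.03,0,0,0,0],[0,-0.08,0,0,0,-0.05],[-0.01,-0.14,0,0,0,-0.1],[-0.015,-0.2,0,0,0,-0.15],[-0.015,-0.26,0,0,0,-0.2],[-0.014,-0.32,0,0,0,-0.236],[-0.013,-0.37,0,0,0,-0.236],[-0.012,-0.4,0,0,0,-0.236]]'; python3 -m handwheel '[[0,0,0,0,0,0],[0,0,0,0,0,0]]';python3 go.py 0.5001 -0.2194 0.08 177.9
```

```text
t 15.43 at [0.5992 0.1794 0.2925] [179.9866   0.0163 164.2563] F [-1.0539 -0.7584 -2.8978] q7 0.97
d [-0.0128 -0.4107  0.0124] rot [ 0.0002  0.0003 -0.2381] rows 6.577923622941751
t: 16.42
ee_pos: [0.5012, -0.2111, 0.2928]
eef_rot: [-3.141, 0.001, 3.101]
force: [-0.2, 0.9, -2.5]
opening: 0.0484
grip_force: 55.0
t: 16.68
ee_pos: [0.5027, -0.2077, 0.2924]
eef_rot: [3.141, 0.0, 3.104]
force: [-0.6, -0.2, -1.8]
opening: 0.0481
grip_force: 55.0
t 16.68 at [ 0.5027 -0.2077  0.2924] [179.9783   0.0254 177.8478] F [-0.6096 -0.2486 -1.8165] q7 1.88
d [ 0.0023 -0.0119  0.2124] rot [ 0.0004  0.0004 -0.0009] rows 3.404468520509391
```

```bash
python3 -m handwheel '[[0.0025,-0.012,0.02,0,0,0],[0.0025,-0.012,0.07,0,0,0],[0.0025,-0.012,0.12,0,0,0],[0.0025,-0.012,0.17,0,0,0],[0.0025,-0.012,0.205,0,0,0],[0.0025,-0.012,0.221,0,0,0],[0.0025,-0.012,0.223,0,0,0],[0.0025,-0.012,0.223,0,0,0]]'; python3 -m handwheel '[[0,0,0.001,0,0,0],[0,0,0.002,0,0,0],[0,0,0.003,0,0,0],[0,0,0.003,0,0,0]]'
```

```text
t: 17.68
ee_pos: [0.5005, -0.2202, 0.0705]
eef_rot: [-3.141, 0.002, 3.104]
force: [-0.8, 0.0, -1.9]
opening: 0.0484
grip_force: 55.0
t: 18.18
ee_pos: [0.4997, -0.2202, 0.0664]
eef_rot: [3.142, 0.0, 3.104]
force: [-0.3, -0.3, -1.7]
opening: 0.0478
grip_force: 55.0
```

```bash
python3 -m handwheel '[[0,0,0.001,0,0,0],[0,0,0.002,0,0,0],[0,0,0.002,0,0,0]]'; python3 -m handwheel '[[0,0,0.001,0,0,0],[0,0,0.002,0,0,0],[0,0,0.002,0,0,0]]'
```

```text
t: 18.55
ee_pos: [0.4997, -0.2202, 0.0643]
eef_rot: [-3.142, 0.0, 3.104]
force: [0.9, 0.4, -1.4]
opening: 0.0485
grip_force: 55.0
t: 18.92
ee_pos: [0.4996, -0.2202, 0.0624]
eef_rot: [-3.142, 0.0, 3.104]
force: [-1.0, 0.1, -0.1]
opening: 0.0488
grip_force: 55.0
```

```bash
python3 -m handwheel '[[0,0,0,0,0,0],[0,0,0,0,0,0]]' 0.03 5; python3 -m handwheel '[[0,0,0,0,0,0],[0,0,0,0,0,0],[0,0,0,0,0,0],[0,0,0,0,0,0]]' 0.07; python3 -m handwheel '[[-0.002,0.0,-0.004,0,0,0],[-0.004,0.0,-0.009,0,0,0],[-0.004,0,-0.009,0,0,0]]'
python3 - <<'E'
from h import *
import pickle
s=bot.observe();f=grab_frame("wrist");cv2.imwrite("pics/w4.png",f);pickle.dump(s,open("w4.pkl","wb"))
W=cam("wrist",s);h=cv2.cvtColor(f,cv2.COLOR_BGR2HSV)
print(h[236:254,300,1]);g=h[252:270,:,1].mean(0);i=np.where(g[200:450]<75)[0]+200;print(i.min(),i.max())
print(onz(W,[[i.min(),246],[i.max(),246]],.083))
E
python3 pe.py
```

```text
t: 19.18
ee_pos: [0.4996, -0.2202, 0.0624]
eef_rot: [3.142, 0.0, 3.104]
force: [0.2, 0.3, -1.0]
opening: 0.05
grip_force: 5.0
t: 19.68
ee_pos: [0.4996, -0.2202, 0.0624]
eef_rot: [3.142, 0.0, 3.104]
force: [0.5, 0.1, 0.3]
opening: 0.07
grip_force: 0.0
t: 20.05
ee_pos: [0.5041, -0.2204, 0.0719]
eef_rot: [-3.141, 0.001, 3.104]
force: [0.1, 0.2, -0.6]
opening: 0.0698
grip_force: 0.0
[ 9  9  9 10  9 10  9  9  9  9  9  9 10 10 10  9  9  9]
270 377
[[ 0.47731391 -0.24316116  0.083     ]
 [ 0.47912701 -0.1939723   0.083     ]]
1666.5 end x 0.4684123876313202
x 0.4784123876313202 y -0.2449496173384475 -0.1931961439155897
x 0.4914123876313202 y -0.2691562557808822 -0.19236222414681414
```

```bash
python3 -m handwheel '[[0,0.0008,0,0,0,0],[0,0.0008,0,0,0,0],[0,0.0008,0,0,0,0],[0,0.0008,0,0,0,0],[0,0.0008,0,0,0,0],[0,0.0008,0,0,0,0]]' 0.03 15; python3 -m handwheel '[[0,0,0,0,0,0],[0,0,0,0,0,0],[0,0,0,0,0,0]]' 0.03 58; python3 -m handwheel '[[0,0,-0.003,0,0,0],[0,0,-0.01,0,0,0],[0,0,-0.025,0,0,0],[0,0,-0.05,0,0,0],[0,0,-0.05,0,0,0],[0,0,-0.05,0,0,0]]'
python3 - <<'E'
from h import *
import pickle
s=bot.observe();f=grab_frame("wrist");cv2.imwrite("pics/w5.png",f);pickle.dump(s,open("w5.pkl","wb"))
h=cv2.cvtColor(f,cv2.COLOR_BGR2HSV);print(h[225:265,300,1]);print(h[225:265,300,2])
E
python3 hand.py w5
```

```text
t: 20.9
ee_pos: [0.5036, -0.2194, 0.0714]
eef_rot: [3.142, 0.0, 3.104]
force: [-1.1, 0.3, -0.1]
opening: 0.0491
grip_force: 14.9
t: 21.28
ee_pos: [0.5036, -0.2195, 0.0714]
eef_rot: [3.142, 0.0, 3.104]
force: [-1.9, 0.2, -0.5]
opening: 0.0482
grip_force: 57.9
t: 22.02
ee_pos: [0.5036, -0.2193, 0.1213]
eef_rot: [3.141, 0.0, 3.104]
force: [0.6, -0.1, -2.9]
opening: 0.0484
grip_force: 57.9
[137 134 138 139 133 102  38  17  10   9   9   9   9  10   9   9   9  10
   9   8   9   8   8  10  13  20  15  17  14  12  12  14  12  14  14  17
  16  14  16  16]
[134 139 142 143 142 138 136 183 229 236 236 235 236 235 236 235 235 235
 235 234 235 235 235 235 223 183 151 148 149 147 148 149 149 147 148 152
 147 148 148 148]
[[252.  270.2 379.2]
 [258.  270.3 378.7]
 [264.  269.5 378.4]
 [270.  269.5 378. ]
 [420.  271.9 367.4]
 [429.  272.2 366.9]
 [438.  272.2 365.5]
 [447.  272.5 364.9]]
tool pts [-0.0781 -0.0014 -0.0103] 14
tool pts [ 0.0193  0.0012 -0.0129] 10
```

```bash
python3 -m handwheel '[[0,0,-0.04,0,0,0],[0,0,-0.09,0,0,0],[0,0,-0.13,0,0,0],[0,0,-0.13,0,0,0],[0,0,-0.13,0,0,0]]'; python3 go.py 0.4543 0.2206 0.25 165.4
```

```text
t: 22.7
ee_pos: [0.5031, -0.2192, 0.2501]
eef_rot: [3.141, -0.001, 3.104]
force: [-0.3, 0.3, -3.1]
opening: 0.0485
grip_force: 57.9
t 22.7 at [ 0.5031 -0.2192  0.2501] [179.9776  -0.0819 177.8429] F [-0.2844  0.3114 -3.1014] q7 1.93
d [0.0653 0.4376 0.0003] rot [ 0.0002 -0.0015  0.2172] rows 7.079336426473175
```

```bash
python3 -m handwheel '[[0.005,0.03,0,0,0,0],[0.012,0.08,0,0,0,0.04],[0.02,0.14,0,0,0,0.09],[0.03,0.2,0,0,0,0.13],[0.04,0.26,0,0,0,0.17],[0.048,0.32,0,0,0,0.217],[0.056,0.38,0,0,0,0.217],[0.065,0.437,0,0,0,0.217]]'; python3 -m handwheel '[[0,0,0,0,0,0],[0,0,0,0,0,0],[0,0,0,0,0,0],[0,0,0,0,0,0]]'; python3 go.py 0.4543 0.2206 0.04 165.4
```

```text
t: 23.7
ee_pos: [0.454, 0.2213, 0.2496]
eef_rot: [-3.14, -0.002, 2.887]
force: [1.4, -0.2, -2.9]
opening: 0.048
grip_force: 57.9
t: 24.2
ee_pos: [0.4554, 0.2187, 0.2512]
eef_rot: [-3.141, 0.0, 2.885]
force: [0.2, -0.4, -3.1]
opening: 0.0484
grip_force: 57.9
t 24.2 at [0.4554 0.2187 0.2512] [-179.9947    0.0008  165.3108] F [ 0.2106 -0.4138 -3.0654] q7 0.75
d [0.0015 0.0015 0.2112] rot [-0.0001  0.     -0.0016] rows 3.3796042043369616
```

```bash
python3 -m handwheel '[[0.0015,0.0015,0.05,0,-0.02,0],[0.0015,0.0015,0.1,0,-0.02,0],[0.0015,0.0015,0.15,0,-0.02,0],[0.0015,0.0015,0.19,0,-0.02,-0.0016],[0.0015,0.0015,0.211,0,-0.02,-0.0016],[0.0015,0.0015,0.222,0,-0.02,-0.0016],[0.0015,0.0015,0.222,0,-0.02,-0.0016],[0.0015,0.0015,0.222,0,-0.02,-0.0016]]'; python3 go.py 0.4543 0.2206 0.04 165.4;python3 - <<'E'
from h import *
import pickle
s=bot.observe();f=grab_frame("wrist");cv2.imwrite("pics/w6.png",f);pickle.dump(s,open("w6.pkl","wb"))
g=grab_frame("side");cv2.imwrite("pics/s6.png",g);t=grab_frame("top");cv2.imwrite("pics/t6.png",t)
a=cv2.resize(f[130:350,180:460],(440,346));b=cv2.resize(g[190:290,200:330],(350,269));c=cv2.resize(t[220:330,200:300],(350,385))
v=np.zeros((600,800,3),np.uint8);v[:346,:440]=a;v[:269,445:795]=b;v[270:600,445:795]=c[:330];cv2.imwrite("pics/v6.png",v)
E
python3 hand.py w6
```

```text
t: 25.2
ee_pos: [0.4548, 0.2217, 0.0303]
eef_rot: [3.14, 0.021, 2.888]
force: [-0.3, -0.1, -2.7]
opening: 0.0482
grip_force: 57.9
t 25.2 at [0.4548 0.2217 0.0303] [179.9355   1.2076 165.4724] F [-0.2992 -0.0832 -2.6557] q7 0.76
d [-0.     -0.0012 -0.0097] rot [0.0011 0.0211 0.0013] rows 0.15629105830206513
[[252.  247.3 393.7]
 [258.  247.3 393.1]
 [264.  247.5 392.8]
 [270.  247.9 392.3]
 [420.  254.5 381.8]
 [429.  255.1 381.5]
 [438.  253.3 382.5]
 [447.  250.9 383.9]]
tool pts [-0.0364 -0.0012 -0.0565] 14
tool pts [ 0.0332 -0.0003 -0.0552] 10
```

View pics/v6.png

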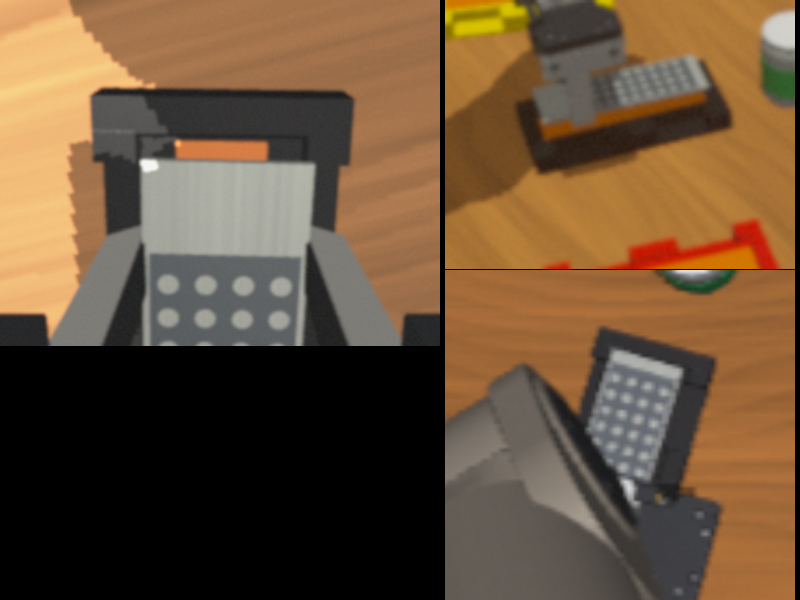

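Hover view (wrist crop, left): the plate end spans (141–316, 160), the recess opening near the robot (137–307, 135), and the base end (92–352, 95). I turn these into offsets.

Run:
```python
from h import *
import pickle
np.set_printoptions(precision=4,suppress=True)
s=pickle.load(open("w6.pkl","rb"));W=cam("wrist",s)
px=lambda L:np.array(L,float)/1.5714+[180,130]
R=Ro.from_euler('xyz',s['eef_rot']);
b=np.radians(-15.2);X=np.array([np.cos(b),np.sin(b)]);Y=np.array([-X[1],X[0]])
def sh(n,P):
    q=P[:,:2]-[.4946,.2097];print(n,P.round(4).tolist(),"in base x",q@X,"y",q@Y)
e=onz(W,px([[141,161],[316,161]]),.0427);sh("end",e);print(np.linalg.norm(e[0]-e[1]))
sh("strip",onz(W,px([[149.5,253],[301,253]]),.0427)) 
sh("sides",onz(W,px([[141,161],[147.5,253],[316,161],[306,253]]),.0427))
sh("recess",onz(W,px([[137,135],[307,135]]),.019))
sh("outer",onz(W,px([[94,97],[350,97]]),.019));sh("pad",onz(W,px([[176,140],[268,140]]),.016))
t=cam("top");f=cv2.imread("pics/t6.png");k=3.5
P=lambda L:np.array(L,float)/3.5+[200,220]
sh("top far plate",onz(t,P([[616,352-0],[682,368]])-[445/3.5,270/3.5],.0427))
sh("top far base",onz(t,P([[600,328],[715,358]])-[445/3.5,270/3.5],.019))
```

```text
end [[0.4168, 0.2075, 0.0427], [0.4293, 0.256, 0.0427]] in base x [-0.0745 -0.0751] y [-0.0226  0.0276]
0.05015932950872792
strip [[0.4448, 0.2017, 0.0427], [0.4561, 0.2457, 0.0427]] in base x [-0.046  -0.0465] y [-0.0208  0.0247]
sides [[0.4168, 0.2075, 0.0427], [0.4446, 0.2012, 0.0427], [0.4293, 0.256, 0.0427], [0.4565, 0.2472, 0.0427]] in base x [-0.0745 -0.046  -0.0751 -0.0466] y [-0.0226 -0.0214  0.0276  0.0262]
recess [[0.4134, 0.2039, 0.019], [0.4272, 0.2571, 0.019]] in base x [-0.0768 -0.0775] y [-0.0269  0.0281]
outer [[0.3982, 0.1942, 0.019], [0.4185, 0.273, 0.019]] in base x [-0.089 -0.09 ] y [-0.0402  0.0411]
pad [[0.4188, 0.2152, 0.016], [0.4264, 0.2445, 0.016]] in base x [-0.0746 -0.075 ] y [-0.0146  0.0157]
top far plate [[0.5709, 0.2083, 0.0427], [0.5599, 0.163, 0.0427]] in base x [0.074  0.0752] y [ 0.0186 -0.028 ]
top far base [[0.5907, 0.2228, 0.019], [0.5696, 0.1422, 0.019]] in base x [0.0893 0.0901] y [ 0.0378 -0.0455]
```

```bash
python3 -m handwheel '[[0.0004,-0.0012,0,0,0,-0.0175],[0.0006,-0.0012,0.006,0,0,-0.0175],[0.0007,-0.0012,0.012,0,0,-0.0175],[0.0008,-0.0012,0.016,0,0,-0.0175],[0.0008,-0.0012,0.016,0,0,-0.0175],[0.0008,-0.0012,0.016,0,0,-0.0175]]'
python3 - <<'E'
from h import *
import pickle
s=bot.observe();f=grab_frame("wrist");cv2.imwrite("pics/w7.png",f);pickle.dump(s,open("w7.pkl","wb"));print(s['ee_pos'],np.degrees(s['eef_rot']))
t=grab_frame("top")
a=cv2.resize(f[180:300,220:430],(800,457),interpolation=cv2.INTER_CUBIC);cv2.imwrite("pics/v7.png",a)
E
```

```text
t: 26.1
ee_pos: [0.4534, 0.2204, 0.0134]
eef_rot: [-3.141, 0.02, 2.906]
force: [-0.4, -0.3, -2.1]
opening: 0.0479
grip_force: 57.9
[0.45344539 0.22043175 0.01336458] [-179.97974585    1.15413827  166.4906154 ]
```

View pics/v7.png

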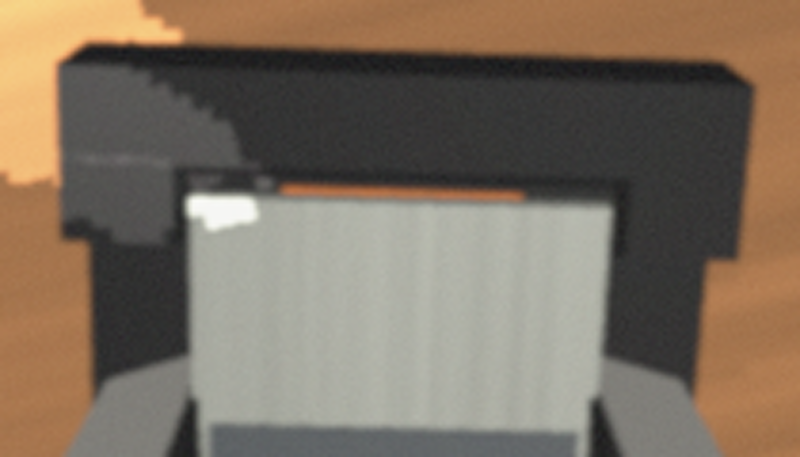

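The plate end (185–613, row 195) sits centred in the recess opening (178–628). I lower it gently.

```bash
python3 -m handwheel '[[0,0,0.001,0,0,0],[0,0,0.002,0,0,0],[0,0,0.003,0,0,0],[0.0001,0,0.003,0,0,0]]'; python3 -m handwheel '[[0,0,0.0007,0,0,0],[0,0,0.0015,0,0,0],[0,0,0.0015,0,0,0]]'
```

```text
t: 26.7
ee_pos: [0.4533, 0.2204, 0.0103]
eef_rot: [-3.141, 0.02, 2.906]
force: [-0.4, 0.3, -2.1]
opening: 0.0484
grip_force: 57.9
t: 27.08
ee_pos: [0.4534, 0.2204, 0.0088]
eef_rot: [-3.141, 0.02, 2.906]
force: [-0.7, -0.5, -2.4]
opening: 0.0483
grip_force: 57.9
```

```bash
python3 -m handwheel '[[0,0,0.0005,0,0,0],[0,0,0.001,0,0,0],[0,0,0.001,0,0,0]]'; python3 -m handwheel '[[0,0,0.0003,0,0,0],[0,0,0.0006,0,0,0],[0,0,0.0006,0,0,0]]'
```

```text
t: 27.45
ee_pos: [0.4534, 0.2205, 0.008]
eef_rot: [-3.141, 0.02, 2.906]
force: [-1.6, -0.7, 2.8]
opening: 0.0482
grip_force: 57.9
t: 27.82
ee_pos: [0.4535, 0.2204, 0.0079]
eef_rot: [-3.141, 0.02, 2.906]
force: [-5.5, -2.2, 17.0]
opening: 0.0481
grip_force: 57.9
```

```bash
python3 -m handwheel '[[0,0,-0.0006,0,0,0],[0,0,-0.0006,0,0,0]]'; python3 -m handwheel '[[0,0,0,0,0,0],[0,0,0,0,0,0],[0,0,0,0,0,0]]' 0.03 4;  python3 -m handwheel '[[0,0,0,0,0,0],[0,0,0,0,0,0],[0,0,0,0,0,0]]' 0.053
python3 - <<'E'
from h import *
f=grab_frame("wrist");g=grab_frame("side");cv2.imwrite("pics/w8.png",f)
v=np.vstack([cv2.resize(f[180:300,220:430],(600,343)),cv2.resize(g[195:265,215:320],(600,400))[:250]]);cv2.imwrite("pics/v8.png",v)
E
```

```text
t: 28.08
ee_pos: [0.4535, 0.2205, 0.008]
eef_rot: [-3.141, 0.02, 2.906]
force: [-1.5, -1.0, 5.7]
opening: 0.048
grip_force: 57.9
t: 28.45
ee_pos: [0.4535, 0.2205, 0.0079]
eef_rot: [-3.141, 0.02, 2.906]
force: [-0.9, 1.2, 2.5]
opening: 0.0496
grip_force: 4.0
t: 28.82
ee_pos: [0.4534, 0.2204, 0.0078]
eef_rot: [-3.141, 0.02, 2.906]
force: [0.4, 0.2, 0.7]
opening: 0.053
grip_force: 0.0
```

View pics/v8.png

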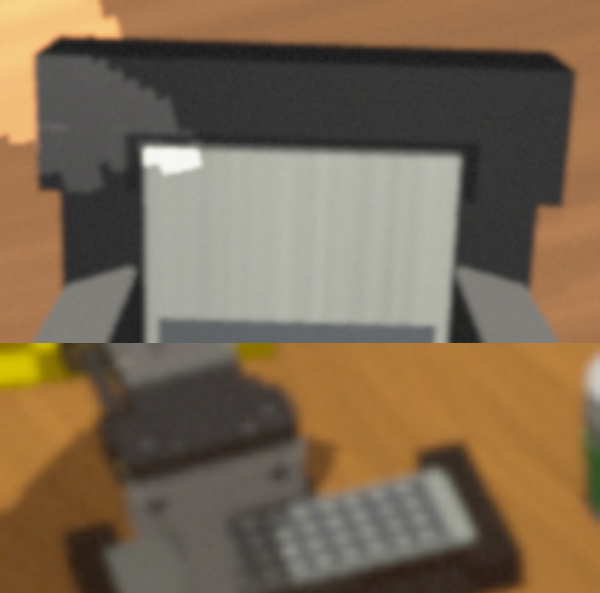

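The plate end lies inside the recess, at rim level, with even gaps (wrist crop 140–462 in 128–478). I open and withdraw.

```bash
python3 -m handwheel '[[0,0,0,0,0,0],[0,0,0,0,0,0],[0,0,0,0,0,0]]' 0.075; python3 -m handwheel '[[0,0,-0.01,0,0,0],[0,0,-0.03,0,0,0],[0,0,-0.07,0,0,0],[0,0,-0.12,0,0,0],[0,0,-0.17,0,0,0],[-0.05,0,-0.22,0,0,0],[-0.1,0,-0.26,0,0,0],[-0.15,0,-0.28,0,0,0]]';python3 -m handwheel '[[0,0,0,0,0,0],[0,0,0,0,0,0],[0,0,0,0,0,0]]'
python3 - <<'E'
from h import *
import pickle
np.set_printoptions(precision=4,suppress=True)
s=bot.observe();f=grab_frame("wrist");cv2.imwrite("pics/w9.png",f);pickle.dump(s,open("w9.pkl","wb"));print(s['ee_pos'],np.degrees(s['eef_rot']),s['force'])
t=grab_frame("top");cv2.imwrite("pics/t9.png",t);g=grab_frame("side");cv2.imwrite("pics/s9.png",g)
b=np.radians(-15.2);X=np.array([np.cos(b),np.sin(b)]);Y=np.array([-X[1],X[0]])
Q={}
for n,im,C in(("top",t,cam("top")),("side",g,cam("side")),("wrist",f,cam("wrist",s))):
    h=cv2.cvtColor(im,cv2.COLOR_BGR2HSV);x,y=np.meshgrid(np.arange(640),np.arange(480))
    G=onz(C,np.c_[x.ravel(),y.ravel()],.019)[:,:2]-[.4946,.2097];ok=((abs(G@X)<.088)&(abs(G@Y)<.037)).reshape(480,640)
    m=(h[...,1]<80)&(h[...,2]>85)&ok
    B=blobs(m,300)
    if not B:print(n,"none");continue
    c=max(B,key=cv2.contourArea);q=quad(c);P=onz(C,q,.019);d=P[:,:2]-[.4946,.2097];Q[n]=q
    r=cv2.minAreaRect((onz(C,c.reshape(-1,2).astype(float),.019)[:,:2]*1e4).astype(np.float32))
    print(n,cv2.contourArea(c),q.tolist(),"bx",d@X,"by",d@Y,"mean",(d@X).mean(),(d@Y).mean(),"size",np.array(r[1])/1e4,"ang",r[2])
E
```

```text
t: 29.3
ee_pos: [0.4534, 0.2204, 0.0079]
eef_rot: [-3.141, 0.02, 2.906]
force: [0.0, 1.2, -0.2]
opening: 0.0747
grip_force: 0.0
t: 30.3
ee_pos: [0.5944, 0.1869, 0.2941]
eef_rot: [3.14, 0.022, 2.907]
force: [0.4, 0.9, 0.5]
opening: 0.075
grip_force: 0.0
t: 30.68
ee_pos: [0.5919, 0.1874, 0.2902]
eef_rot: [-3.141, 0.019, 2.907]
force: [0.4, -0.2, -0.3]
opening: 0.075
grip_force: 0.0
[0.5919 0.1874 0.2902] [-179.9677    1.0957  166.5577] [ 0.3506 -0.216  -0.2624]
top 2116.5 [[274.0, 245.0], [254.0, 315.0], [224.0, 307.0], [245.0, 237.0]] bx [ 0.0884 -0.0872 -0.0878  0.0887] by [-0.038  -0.0378  0.0371  0.0359] mean 0.0005358011974183063 -0.0006886377474816727 size [0.0738 0.176 ] ang 74.74507141113281
side 356.0 [[299.0, 229.0], [250.0, 241.0], [275.0, 221.0], [292.0, 216.0]] bx [ 0.0768 -0.0456  0.0311  0.0765] by [-0.0273 -0.0277  0.024   0.0278] mean 0.03470614078956896 -0.000793372427161731 size [0.055  0.1017] ang 74.82156372070312
wrist 6559.0 [[348.0, 35.0], [343.0, 178.0], [297.0, 178.0], [299.0, 33.0]] bx [-0.0759  0.0754  0.0771 -0.0761] by [ 0.0258  0.0274 -0.0265 -0.0263] mean 0.00010289327995546826 8.488501945079843e-05 size [0.0538 0.1524] ang 75.42415618896484
```

Run:
```python
from h import *
import pickle
from scipy.ndimage import map_coordinates as mc
b=np.radians(-15.2);X=np.array([np.cos(b),np.sin(b),0]);Y=np.array([-X[1],X[0],0]);O=np.array([.4946,.2097,.019])
def proj(C,P):
    c,R,e=C;q=(P-e)@R;return np.c_[c['cx']+c['fx']*q[:,0]/-q[:,2],c['cy']-c['fy']*q[:,1]/-q[:,2]]
t=np.arange(-.036,.0361,.0005)
for n,C in(("side",cam("side")),("wrist",cam("wrist",pickle.load(open("w9.pkl","rb"))))):
    v=cv2.cvtColor(cv2.imread(f"pics/{n[0]}9.png"),cv2.COLOR_BGR2GRAY).astype(float)
    for bx in(-.07,-.06,-.05,.05,.066,.07,.073):
        p=proj(C,O+bx*X+t[:,None]*Y);g=mc(v,[p[:,1],p[:,0]],order=1);d=np.gradient(cv2.GaussianBlur(g[None],(0,0),1.5)[0])
        h=len(t)//2;i=d[:h].argmax();j=h+d[h:].argmin();print(n,bx,"edges %.4f %.4f mid %.4f"%(t[i],t[j],(t[i]+t[j])/2),"grad %.1f %.1f"%(d[i],d[j]))
```

```text
side -0.07 edges -0.0270 0.0280 mid 0.0005 grad 3.6 -3.0
side -0.06 edges -0.0275 0.0275 mid 0.0000 grad 3.3 -1.5
side -0.05 edges -0.0275 0.0255 mid -0.0010 grad 3.4 -0.9
side 0.05 edges -0.0275 0.0265 mid -0.0005 grad 4.8 -2.3
side 0.066 edges -0.0265 0.0255 mid -0.0005 grad 5.0 -3.9
side 0.07 edges -0.0265 0.0275 mid 0.0005 grad 5.9 -5.8
side 0.073 edges -0.0260 0.0270 mid 0.0005 grad 5.2 -5.6
wrist -0.07 edges -0.0250 0.0255 mid 0.0003 grad 13.0 -13.6
wrist -0.06 edges -0.0255 0.0260 mid 0.0003 grad 12.9 -13.7
wrist -0.05 edges -0.0250 0.0255 mid 0.0003 grad 12.6 -13.0
wrist 0.05 edges -0.0255 0.0260 mid 0.0003 grad 21.9 -15.4
wrist 0.066 edges -0.0255 0.0260 mid 0.0003 grad 22.9 -21.9
wrist 0.07 edges -0.0255 0.0260 mid 0.0003 grad 25.9 -23.2
wrist 0.073 edges -0.0255 0.0260 mid 0.0003 grad 23.2 -22.5
```

Both views agree that the plate is centred within about 0.3 mm, with parallel edges and both ends at rim height. I hand in.

```bash
python3 -c "
from rig import bot
print(bot.sign_off())"
```

```text
the job is handed in; nothing more can be done
None
```

I handed the job in with the steel plate released in the black base's recess, centred to about 0.3 mm and flat as far as the wrist and side cameras could show; sign-off returned no verdict. I had to lay the plate back on the shelf once to re-grip it nearer the fingertips, and the press onto the base briefly reached about 17–19 N (limit 25 N).

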